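Enter the code on a push-button lock

TASK

Try the code of the push-button lock on the desk: with your fingertips lightly push in the yellow key, then the blue key, then the green key, each all the way until it stays in, and leave the red key out. Do not pick up or shift the lock, and leave the things round it where they are.

Things in the scene. Friction and masses are not known exactly. Their poses are not given: they have to be found in the camera images.
- code_lock: push-button code lock lying on the desk: grey box 124 x 124 x 30 mm, 0.9 kg, loose, with a brass latch bolt 13 mm out of its far (+x) side; origin at the centre of its underside, z up. Four round keys 26 mm across stand on its top at x, y = +-28 mm (56 mm between neighbours). Out, a key's top is 16 mm above the box (46 mm above the desk); fully in, 8 mm (38 mm above the desk).
- yellow_top (a point): centre of the top face of the yellow key (far left corner of the four as the lock is built), which moves with the key
- blue_top (a point): centre of the top face of the blue key (near right), which moves with the key
- green_top (a point): centre of the top face of the green key (far right), which moves with the key
- red_top (a point): centre of the top face of the red key (near left), which moves with the key
- key_yellow (a joint): travel of the yellow key: 0 = out, 0.008 m = fully in, at its stop. It moves straight down with about 2.5 N of friction and stays where it is left. The coloured cap sits on it on a spring of 2 N/mm with 6 mm of give, so it sinks about 1.2 mm before the key moves, and the push then rises by 2 N for each mm past the stop; push with well under 20 N
- key_blue (a joint): travel of the blue key: 0 = out, 0.008 m = fully in, at its stop. It moves straight down with about 2.5 N of friction and stays where it is left. The coloured cap sits on it on a spring of 2 N/mm with 6 mm of give, so it sinks about 1.2 mm before the key moves, and the push then rises by 2 N for each mm past the stop; push with well under 20 N
- key_green (a joint): travel of the green key: 0 = out, 0.008 m = fully in, at its stop. It moves straight down with about 2.5 N of friction and stays where it is left. The coloured cap sits on it on a spring of 2 N/mm with 6 mm of give, so it sinks about 1.2 mm before the key moves, and the push then rises by 2 N for each mm past the stop; push with well under 20 N
- key_red (a joint): travel of the red key: 0 = out, 0.008 m = fully in, at its stop. It moves straight down with about 2.5 N of friction and stays where it is left. The coloured cap sits on it on a spring of 2 N/mm with 6 mm of give, so it sinks about 1.2 mm before the key moves, and the push then rises by 2 N for each mm past the stop; push with well under 20 N
- fob_small: black car key fob with a wire ring, 63 x 51 x 13 mm, loose bystander on the desk beyond the lock; origin at the centre of its underside
- cylinder_54: metal lock cylinder on its side, 44 x 60 x 17 mm, loose bystander on the desk beyond the lock; origin at the centre of its underside
- padlock_40: brass padlock lying flat, 50 x 57 x 13 mm, loose bystander on the desk left of the lock; origin at the centre of its underside
- key_mill: fixed key milling machine, 0.42 m high, standing on the desk straight ahead of the robot, to the right of the lock; it fills about x 0.43 to 0.75 m and y -0.15 to 0.10 m: go round it or over it. Another machine, 0.21 m high with a bent lamp on top, stands left of the lock, beyond about y = 0.43 m. Origin at the centre of its underside

How it is judged:
By the outcome, as a careful person would: the job done as asked, in the order asked, and still so for the second after the job is handed in, with the robot touching nothing.
It also fails if it takes over 43 s, if anything falls off the work surface, if the arm or the gripper's body presses on something with over 40 N, if the wrist force passes 120 N, or if a joint passes its speed limit or range.

ROBOT

A 7-joint arm with a two-finger parallel gripper is mounted at the origin on a cart in front of the work surface, level with it; the furniture and walls round the work are solid. World frame = base frame: x ahead of the robot, y to its left, z up, the work surface at z = 0. Lengths are in m, angles in rad, forces in N, time in s.
With the tool pointing down it reaches from about 0.4 to 0.875 m from the base axis. Payload 19.3 kg.
Tool frame: the origin (TCP) lies at the very end of the fingers, on their centre line; the grasp point (between the pads) lies bot.tcp_to_grasp behind it (bot.tcp_to_grasp is the distance from the TCP to the grasp point, in m); z points along the fingers, y is the direction in which the jaws open and shut (so a half turn about z gives the same grasp; the last joint's range is limited). The gripper opens to 85 mm and grips with 20 to 120 N. Pads are 22 mm wide; open, the fingers measure 114 mm over their backs; the gripper's body (76 mm by 85 mm) begins 54 mm behind the grasp point. The pads swing forward as they close: fully open they stand 13 mm farther back than shut.
Start: joints at [-1.212, 0.521, -0.036, 1.599, 0.021, 1.021, -0.113], TCP at [0.26, 0.568, 0.231] pointing down, gripper open.
Joint ranges: [-2.91, 2.91], [-0.3, 2.13], [-1.5, 1.42], [0.17, 2.43], [-1.26, 4.41], [0.16, 1.93], [-2.52, 2.52]. Speed limits (rad/s): [1.89, 1.89, 2.39, 2.39, 3.01, 3.01, 3.01].

INTERFACE

Orientations are given as [roll, pitch, yaw] about the fixed x, y, z axes, in that order (R = Rz(yaw) Ry(pitch) Rx(roll)).
In Python, from workcell import bot gives the robot as it stands.
- The arm moves only by the tool servo_tool, never from a script. Its argument "targets" is a list of rows, each a list of 2 entries, a list of its own where there are three numbers: the shift along the tool's x, y, z in units of 0.05 m (1.0 is 0.05 m), then the turn about the tool's z in units of 5 degrees (1.0 is 5 degrees). A call has 1 to 12 rows; each row shifts and turns the commanded pose from where the row before left it, along the tool's axes as they then stand; what a row does not reach is not made up. A row lasts 1/8 s, in which the tool goes at most 62.5 mm and 10.7 degrees, less where a joint would pass 70% of its speed; a pose out of reach is approached as far as the arm can. A call with a number of a shift or a turn outside -1 to 1 is refused whole. A call with a gripper value outside its range is refused whole. "gripper" is the opening, from -1 (shut) to 1 (fully open), so that 0 is half open, set as the call begins (left out, the last holds). The fingers move at their own pace and stop on an object; "newtons" is the grip in N (left out, the last holds). Time passes only in rows, so rows that do not move let the fingers close. It gives the time, the measured TCP pose, the force and the opening at its end, in the units of the state.
- bot.observe(): the state, without advancing time (a new reading comes with each control period).
- bot.grab_frame(name): name is "side" or "top"; returns the picture (400x640x3 uint8, blue, green, red); there is no depth.
- bot.get_calibration(name): a dict with "fx", "fy", "cx", "cy" (pixels), "pose" (4x4, takes a point from camera to world coordinates). Camera axes: x right, y up, looking along -z (the intrinsics and any distortion apply to the point x, -y, -z); pixel columns grow to the right and rows downward; lengths in m; the calibration is good to about 2 mm. A picture is of the moment at which its call begins. get_calibration takes no time and is no camera call.
- bot.job_done(): hands the job in, once; it reports no verdict.
The state is a dict: "clock": time; "qpos": joint angles; "qd": joint speeds; "joint_efforts": joint torques, N m; "position": TCP position; "tool_rot": TCP orientation; "force": force on the tool from outside, world axes, zero at the start; "moment": the same for the moment, N m; "grip_width": finger opening in m.
Only numpy, scipy, OpenCV 4.12 (cv2) and the standard library are available. Lean on these libraries where they do the work, as an engineer would, in place of code of your own. Each camera call takes 0.05 s, during which the arm holds its last target.

## Working session

There is one attempt and no reset: what is moved stays moved. The work goes in short steps, Python scripts to look and compute and a tool call to move; the robot and the scene stay as the last step left them, time stands still between calls to the robot, and variables do not carry over. Pictures are saved under pics/ and viewed, and the job is handed in when it is done.

Besides the shell and the picture viewer there is one more tool, called after ">>>" by a JSON object that holds its "api" and its "payload", one argument or row to a line. servo_tool: Moves the arm, as the interface text tells. Its arguments: {"type":"object","properties":{"targets":{"type":"array","items":{"type":"array"}},"gripper":{"type":"number"},"newtons":{"type":"number"}},"required":["targets"]}

```bash
mkdir -p pics; ls; python3 - <<'E'
from workcell import bot
import cv2
s=bot.observe()
for k,v in s.items(): print(k,v)
print(bot.tcp_to_grasp)
for n in("top","side"):
    cv2.imwrite(f"pics/{n}0.png",bot.grab_frame(n)); print(n,bot.get_calibration(n))
E
```

```text
pics
clock 0.0
qpos [-1.21220078  0.5220105  -0.03632264  1.60001202  0.02119073  1.02110506
 -0.11279228]
qd [ 0.00046966  0.00089264 -0.00122757 -0.00109849  0.00140934 -0.00110618
 -0.0008556 ]
joint_efforts [-8.97199898e-04 -9.27086735e+01  1.97961241e+00 -3.69939423e+01
  1.78074685e-02  8.05913005e-03 -1.24053651e-05]
position [0.25975108 0.56808791 0.23072653]
tool_rot [-3.14044498e+00  7.72496379e-05  2.71278599e+00]
force [ 0.83684432 -0.39801811 -0.62341613]
moment [ 0.01046763 -0.00330936  0.00599567]
grip_width 0.0856651689653958
0.0187
top {'fx': 391.5112356085563, 'fy': 391.5112356085563, 'cx': 318.9006752321464, 'cy': 196.6546132316389, 'pose': array([[-0.00824446,  0.98316325, -0.18254327,  0.43663398],
       [-0.99981242, -0.01130412, -0.01572716,  0.17485554],
       [-0.01752585,  0.18237937,  0.98307203,  0.90047725],
       [ 0.        ,  0.        ,  0.        ,  1.        ]])}
side {'fx': 425.7829248802597, 'fy': 425.7829248802597, 'cx': 321.85432102886807, 'cy': 201.40098264998414, 'pose': array([[ 0.47987954,  0.72977874, -0.4869688 ,  0.15309758],
       [-0.87733354,  0.39993879, -0.26520712, -0.04053573],
       [ 0.00121519,  0.55450153,  0.83218182,  0.78299803],
       [ 0.        ,  0.        ,  0.        ,  1.        ]])}
```

View pics/top0.png

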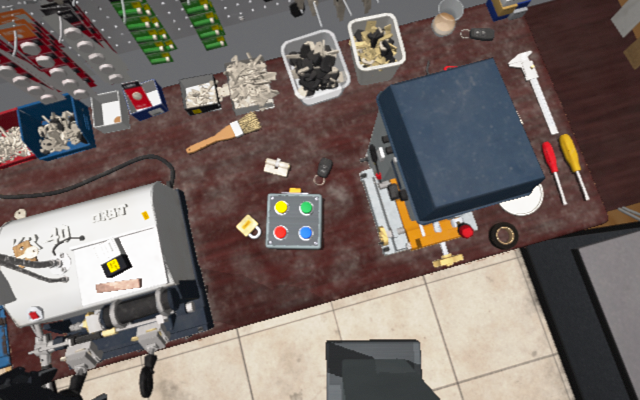

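View pics/side0.png

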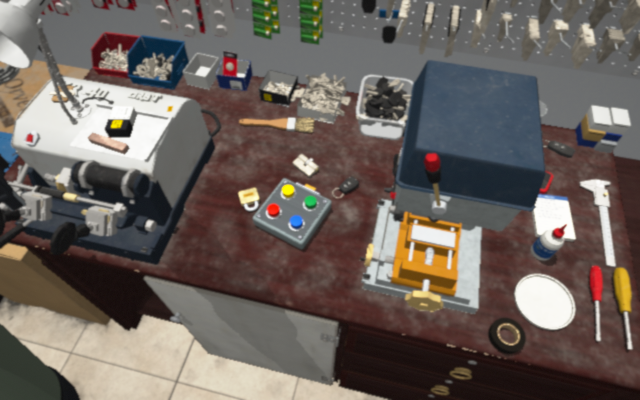

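The top view shows the keys at about yellow (281,208), green (306,208), red (281,232) and blue (306,232), with the bolt at (295,191). I'll take finer centroids next.

```bash
cat > h.py <<'E'
import numpy as np, cv2
from workcell import bot
def proj(n,p):
    c=bot.get_calibration(n); T=np.linalg.inv(c['pose']); q=T[:3,:3]@np.asarray(p,float)+T[:3,3]
    return np.array([c['cx']+c['fx']*q[0]/-q[2], c['cy']+c['fy']*-q[1]/-q[2]])
def back(n,uv,z):
    c=bot.get_calibration(n); d=np.array([(uv[0]-c['cx'])/c['fx'],-(uv[1]-c['cy'])/c['fy'],-1.])
    d=c['pose'][:3,:3]@d; o=c['pose'][:3,3]; return o+d*(z-o[2])/d[2]
def keys(n,im,box):
    x0,y0,x1,y1=box; hsv=cv2.cvtColor(im,cv2.COLOR_BGR2HSV); out={}
    for k,(a,b) in dict(yellow=(22,36),green=(45,85),blue=(95,125),red=(172,188)).items():
        h=hsv[...,0].astype(int)
        m=((h>=a)&(h<=b))|((h+180>=a)&(h+180<=b)); m&=(hsv[...,1]>130)&(hsv[...,2]>100)
        mm=np.zeros_like(m); mm[y0:y1,x0:x1]=m[y0:y1,x0:x1]
        nn,l,st,ce=cv2.connectedComponentsWithStats(mm.astype(np.uint8))
        if nn<2: continue
        i=1+st[1:,4].argmax(); out[k]=(ce[i],st[i])
    return out
E
python3 - <<'E'
from h import *
for n,b in(("top",(262,190,330,255)),("side",(250,175,335,250))):
    im=cv2.imread(f"pics/{n}0.png")
    for k,(c,st) in keys(n,im,b).items(): print(n,k,c.round(1),st,back(n,c,.046).round(4))
    x0,y0,x1,y1=b; cv2.imwrite(f"pics/{n}0c.png",cv2.resize(im[y0-12:y1+8,x0-30:x1+15],None,fx=6,fy=6,interpolation=2)[:600,:800])
E
```

```text
top yellow [280.8 206.6] [275 201  12  12 108] [0.5739 0.2731 0.046 ]
top green [306.  207.1] [301 202  11  11  95] [0.5722 0.2172 0.046 ]
top blue [305.5 232.2] [301 227  11  11  95] [0.5167 0.2184 0.046 ]
top red [280.  231.9] [275 227  11  11  99] [0.5178 0.2742 0.046 ]
side yellow [287.7 190.3] [282 184  12  14 130] [0.5745 0.2713 0.046 ]
side green [310.  200.8] [305 196  11  11 100] [0.5738 0.2166 0.046 ]
side blue [295.9 220.9] [290 215  12  13 130] [0.5177 0.2175 0.046 ]
side red [272.9 209.3] [267 203  12  14 126] [0.519  0.2732 0.046 ]
```

View pics/top0c.png

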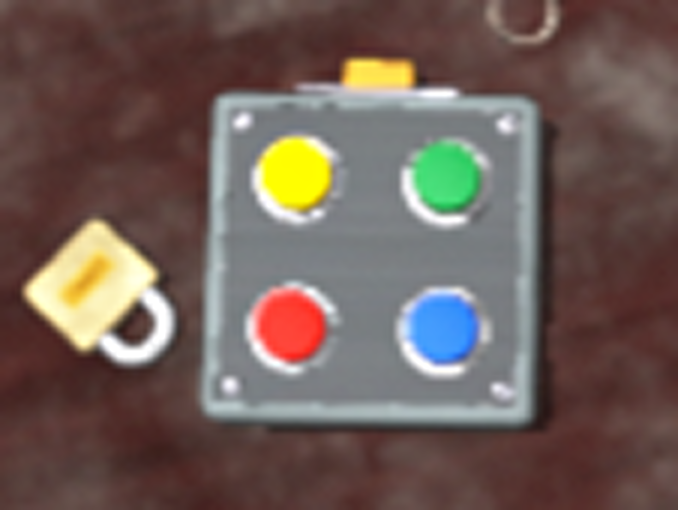

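View pics/side0c.png

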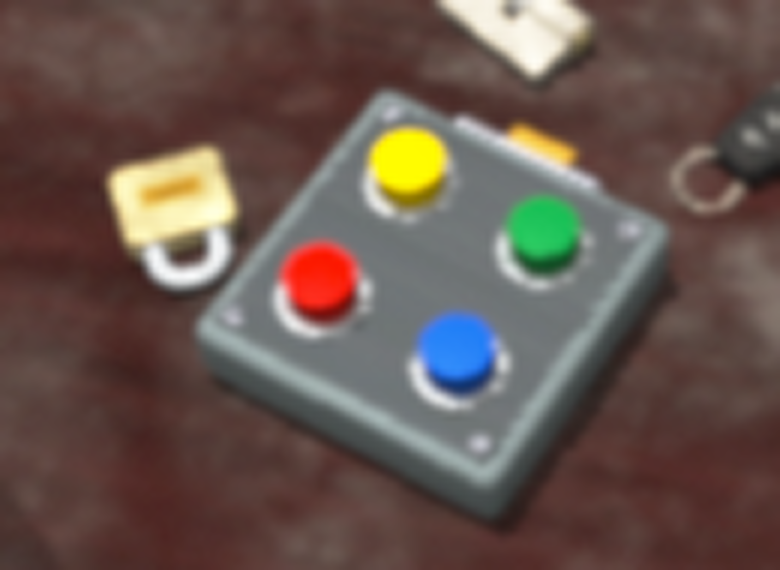

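```bash
python3 - <<'E'
from h import *
for n in("top","side"):
    for p in((.26,.568,.231),(.26,.568,.4),(.34,.34,.2),(.574,.272,.2),(.43,.1,0)): print(n,p,proj(n,p).round())
print(back("top",(210,325),0),back("top",(170,185),.2),back("top",(150,395),.15))
E
```

```text
top (0.26, 0.568, 0.231) [ 84. 383.]
top (0.26, 0.568, 0.4) [ -3. 423.]
top (0.34, 0.34, 0.2) [231. 327.]
top (0.574, 0.272, 0.2) [272. 193.]
top (0.43, 0.1, 0) [359. 272.]
side (0.26, 0.568, 0.231) [ 16. 192.]
side (0.26, 0.568, 0.4) [-65. 114.]
side (0.34, 0.34, 0.2) [168. 223.]
side (0.574, 0.272, 0.2) [282. 141.]
side (0.43, 0.1, 0) [326. 292.]
[0.31738015 0.43297475 0.        ] [0.59169908 0.46027756 0.2       ] [0.2173849  0.49304898 0.15      ]
```

```bash
python3 - <<'E'
from h import *
a=cv2.resize(cv2.imread("pics/top0.png")[250:400,0:230],None,fx=3,fy=3,interpolation=2)
b=cv2.resize(cv2.imread("pics/side0.png")[120:270,0:220],None,fx=2.4,fy=2.4,interpolation=2)
cv2.imwrite("pics/ta.png",a);cv2.imwrite("pics/sa.png",b)
E
```

```text
(no output)
```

View pics/ta.png

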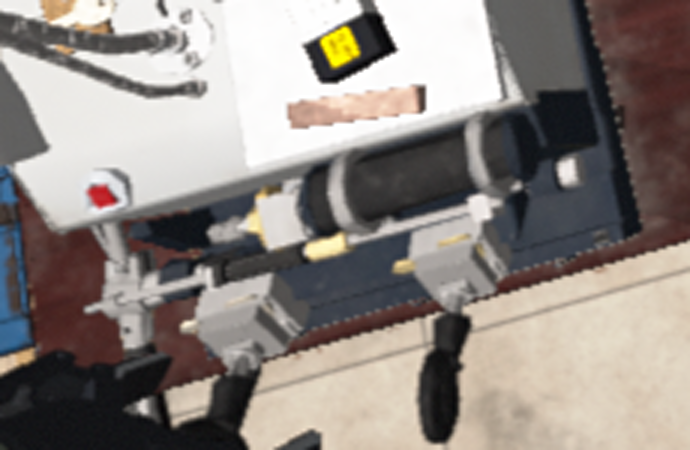

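View pics/sa.png

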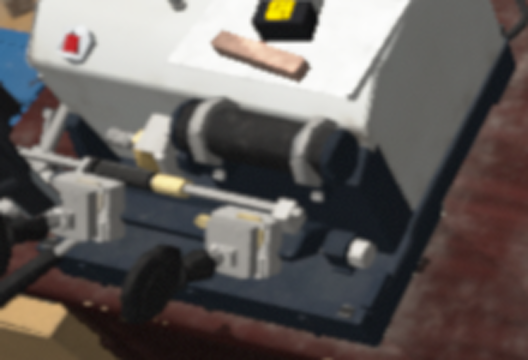

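>>> {"api": "servo_tool", "payload": {
  "targets": [
    [[0,0,-0.4],0],
    [[0,0,-0.4],0],
    [[-0.43,-0.46,0],0],
    [[-0.43,-0.46,0],0],
    [[-0.43,-0.46,0],0],
    [[-0.43,-0.46,0],0],
    [[-0.43,-0.46,0],0],
    [[-0.43,-0.46,0],0],
    [[-0.43,-0.46,0],0],
    [[-0.43,-0.46,0],0],
    [[0,0,0],0],
    [[0,0,0],0]
  ],
  "gripper": -1,
  "newtons": 20
}}

```text
clock: 1.6
position: [0.3396, 0.3301, 0.2713]
tool_rot: [3.141, -0.0, 2.713]
force: [-0.6, 1.1, 0.5]
grip_width: -0.0
```

>>> {"api": "servo_tool", "payload": {
  "targets": [
    [[0,0,0],-0.98],
    [[0,0,0],-0.98],
    [[0,0,0],-0.98],
    [[0,0,0],-0.98],
    [[0,0,0],-0.98],
    [[-0.78,-0.19,0],0],
    [[-0.78,-0.19,0],0],
    [[-0.78,-0.19,0],0],
    [[-0.78,-0.19,0],0],
    [[-0.78,-0.19,0],0],
    [[-0.78,-0.19,0],0],
    [[0,0,0],0]
  ]
}}

```text
clock: 3.1
position: [0.5755, 0.2718, 0.2702]
tool_rot: [-3.141, -0.0, 3.139]
force: [-0.3, -0.3, -0.2]
grip_width: -0.0001
```

>>> {"api": "servo_tool", "payload": {
  "targets": [
    [[0,0,0.5],0],
    [[0,0,0.7],0],
    [[0,0,0.7],0],
    [[0,0,0.7],0],
    [[0,0,0.7],0],
    [[0.03,0.0,0.6],0],
    [[0,0,0],0],
    [[0,0,0],0],
    [[0,0,0],0]
  ]
}}

```text
clock: 4.22
position: [0.5728, 0.2728, 0.0777]
tool_rot: [3.141, 0.002, 3.141]
force: [-0.1, 0.3, 0.2]
grip_width: 0.0
```

```bash
python3 - <<'E'
from h import *
s=bot.observe(); print(s['position'],s['force'],s['qpos'])
cv2.imwrite("pics/t1.png",bot.grab_frame("top")); cv2.imwrite("pics/s1.png",bot.grab_frame("side"))
a=cv2.resize(cv2.imread("pics/s1.png")[60:260,190:430],None,fx=3,fy=3,interpolation=2);cv2.imwrite("pics/s1c.png",a)
print(proj("side",s['position'])) 
E
```

```text
[0.57276604 0.27284829 0.07772898] [-0.12967989  0.27919247  0.17471744] [-0.55562196  0.72144049  0.02676406  1.68910862 -0.02659476  0.7294374
  1.05404631]
[285.62091478 181.66651301]
```

View pics/t1.png

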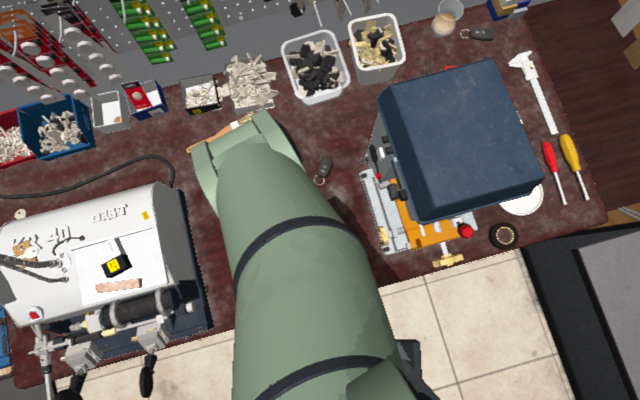

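View pics/s1c.png

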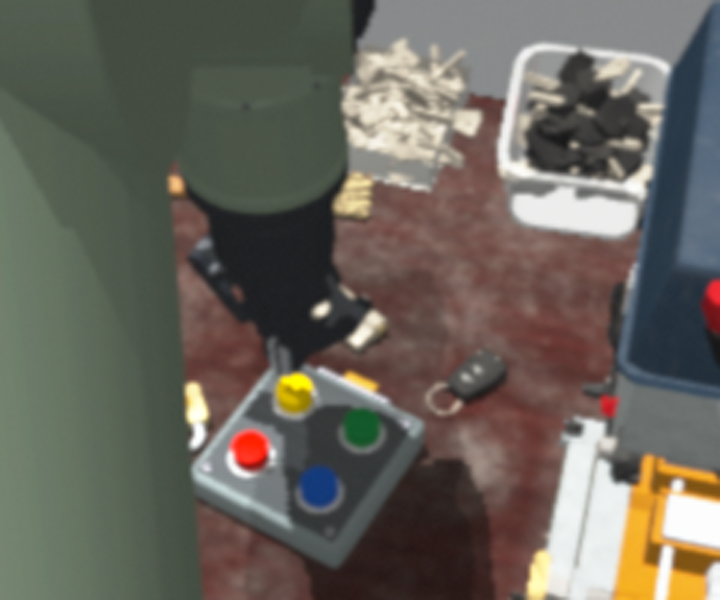

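The closed fingertips stand just above the yellow key, at side crop (287,367), which matches the projected TCP. I'll press slowly while reading the force.

>>> {"api": "servo_tool", "payload": {
  "targets": [
    [[-0.01,0,0.2],0],
    [[-0.01,0,0.2],0],
    [[0,0,0.2],0],
    [[0,0,0.08],0],
    [[0,0,0.05],0],
    [[0,0,0.04],0],
    [[0,0,0],0]
  ]
}}

```text
clock: 5.2
position: [0.5732, 0.2722, 0.0379]
tool_rot: [-3.142, 0.0, 3.14]
force: [-1.2, -0.9, 2.0]
grip_width: -0.0005
```

>>> {"api": "servo_tool", "payload": {
  "targets": [
    [[0,0,0.04],0],
    [[0,0,0.03],0],
    [[0,0,0.03],0],
    [[0,0,0],0]
  ]
}}

```text
clock: 5.7
position: [0.5734, 0.2723, 0.0332]
tool_rot: [3.141, 0.0, 3.14]
force: [-2.3, -2.0, 10.0]
grip_width: 0.0001
```

10 N at z = 0.0332 agrees with 2 N/mm past the 0.038 stop, so yellow is fully in. I'll retract and go over the blue key.

>>> {"api": "servo_tool", "payload": {
  "targets": [
    [[0,0,-0.1],0],
    [[0,0,-0.3],0],
    [[0,0,-0.3],0],
    [[0,0,-0.25],0],
    [[0,0,0],0],
    [[0.28,-0.27,0],0],
    [[0.28,-0.27,0],0],
    [[0.28,-0.27,0],0],
    [[0.28,-0.27,0],0],
    [[0,0,0],0],
    [[0,0,0],0]
  ]
}}

```text
clock: 7.08
position: [0.5175, 0.2188, 0.0802]
tool_rot: [3.141, 0.0, 3.141]
force: [-0.1, 0.9, -0.0]
grip_width: 0.0002
```

```bash
python3 - <<'E'
from h import *
s=bot.observe(); print(s['position'],s['force'])
im=bot.grab_frame("side"); cv2.imwrite("pics/s2.png",im); cv2.imwrite("pics/t2.png",bot.grab_frame("top"))
cv2.imwrite("pics/s2c.png",cv2.resize(im[100:260,190:450],None,fx=3,fy=3,interpolation=2))
print(proj("side",s['position']),proj("side",(.574,.272,.038)),proj("side",(.574,.272,.046)))
for k,(c,st) in keys("side",im,(250,175,335,250)).items(): print(k,c,st)
E
```

```text
[0.51750084 0.21881633 0.08021405] [-0.12740782  0.8729358  -0.0489639 ]
[294.43332888 211.66598446] [287.55962699 192.46241001] [287.31086566 190.30045644]
blue [295.88549618 221.40458015] [290 215  12  14 131]
red [273.008 209.264] [267 203  12  14 125]
```

View pics/s2c.png

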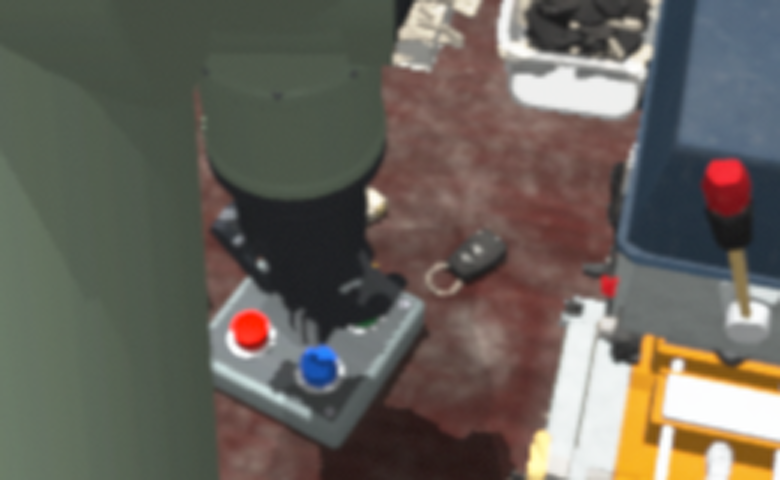

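View pics/t2.png

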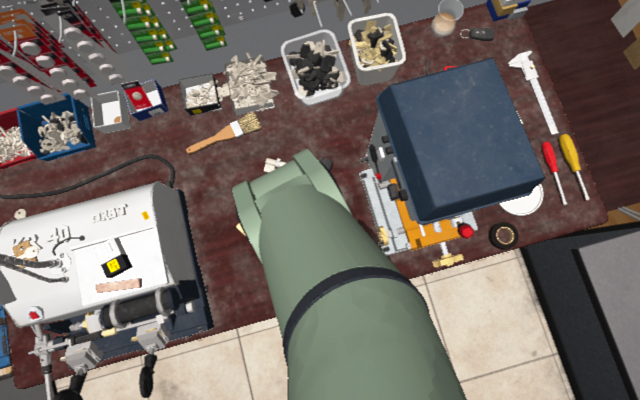

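Red is unchanged at (273,209), so the lock has not shifted. The tip is over blue.

>>> {"api": "servo_tool", "payload": {
  "targets": [
    [[0,0,0.25],0],
    [[0,0.01,0.25],0],
    [[0,0,0.15],0],
    [[0,0,0.05],0],
    [[0,0,0.05],0],
    [[0,0,0.05],0],
    [[0,0,0.04],0],
    [[0,0,0.04],0],
    [[0,0,0.03],0],
    [[0,0,0.03],0],
    [[0,0,0],0],
    [[0,0,0],0]
  ]
}}

```text
clock: 8.68
position: [0.5172, 0.2188, 0.0335]
tool_rot: [3.142, 0.0, 3.14]
force: [-3.8, -0.4, 9.9]
grip_width: -0.0003
```

>>> {"api": "servo_tool", "payload": {
  "targets": [
    [[0,0,-0.1],0],
    [[0,0,-0.3],0],
    [[0,0,-0.3],0],
    [[0,0,-0.25],0],
    [[0,0,0],0],
    [[-0.28,-0.01,0],0],
    [[-0.28,-0.01,0],0],
    [[-0.28,-0.01,0],0],
    [[-0.28,0,0],0],
    [[0,0,0],0],
    [[0,0,0],0]
  ]
}}

```text
clock: 10.05
position: [0.5728, 0.2173, 0.0806]
tool_rot: [-3.141, -0.001, 3.14]
force: [0.1, 0.7, 0.3]
grip_width: 0.0004
```

```bash
python3 - <<'E'
from h import *
s=bot.observe(); print(s['position'],s['force'])
im=bot.grab_frame("side"); cv2.imwrite("pics/s3.png",im)
cv2.imwrite("pics/s3c.png",cv2.resize(im[100:260,190:450],None,fx=3,fy=3,interpolation=2))
print(proj("side",(.5175,.218,.038)))
for k,(c,st) in keys("side",im,(250,175,335,250)).items(): print(k,c,st)
E
```

```text
[0.5727534  0.21725662 0.08060094] [0.12705515 0.68034097 0.26968089]
[295.86553073 222.92187765]
yellow [288.57317073 191.45121951] [285 186   9  11  82]
green [309.484375 199.703125] [305 196  11  10  64]
blue [296.12244898 222.52040816] [291 217  11  12  98]
```

View pics/s3c.png

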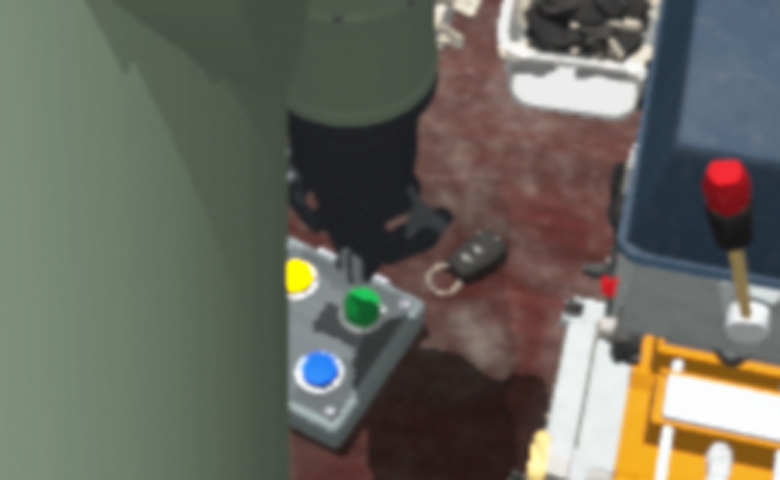

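Blue now shows at (296,222.5) with a shorter side wall, so it is in and has stayed in. The tip is over green.

>>> {"api": "servo_tool", "payload": {
  "targets": [
    [[0,0,0.25],0],
    [[0,0,0.25],0],
    [[0,0,0.15],0],
    [[0,0,0.05],0],
    [[0,0,0.05],0],
    [[0,0,0.05],0],
    [[0,0,0.04],0],
    [[0,0,0.04],0],
    [[0,0,0.03],0],
    [[0,0,0.03],0],
    [[0,0,0],0],
    [[0,0,0],0]
  ]
}}

```text
clock: 11.6
position: [0.5733, 0.2173, 0.0341]
tool_rot: [3.142, 0.0, 3.14]
force: [-2.2, -0.6, 8.8]
grip_width: -0.0002
```

>>> {"api": "servo_tool", "payload": {
  "targets": [
    [[0,0,-0.1],0],
    [[0,0,-0.5],0],
    [[0,0,-0.7],0],
    [[0,0,-0.8],0],
    [[0,0,-0.8],0],
    [[0,0,-0.8],0],
    [[0,0,-0.8],0],
    [[0,0,-0.3],0],
    [[0,0,0],0]
  ]
}}

```text
clock: 12.72
position: [0.5734, 0.2174, 0.2742]
tool_rot: [3.141, 0.001, 3.14]
force: [0.0, -0.5, -1.0]
grip_width: 0.0003
```

>>> {"api": "servo_tool", "payload": {
  "targets": [
    [[0.6,0.3,0],0],
    [[0.6,0.3,0],0],
    [[0.6,0.3,0],0],
    [[0.6,0.3,0],0],
    [[0.6,0.3,0],0],
    [[0.6,0.3,0],0],
    [[0.4,0.6,0],0],
    [[0.3,0.6,0],0],
    [[0.0,0.6,0],0],
    [[0,0.5,0],0],
    [[0,0,0],0],
    [[0,0,0],0]
  ]
}}

```text
clock: 14.22
position: [0.3583, 0.4216, 0.2727]
tool_rot: [-3.14, -0.001, 3.14]
force: [0.3, 0.1, -0.7]
grip_width: -0.0004
```

```bash
python3 - <<'E'
from h import *
s=bot.observe(); print(s['position'],s['force'],s['clock'])
ref=dict(yellow=(.5742,.2722),green=(.573,.217),blue=(.517,.218),red=(.518,.2737))
for n,b in(("top",(262,190,330,255)),("side",(250,175,335,250))):
    im=bot.grab_frame(n); cv2.imwrite(f"pics/{n}4.png",im)
    i0=cv2.imread(f"pics/{n}0.png"); k0=keys(n,i0,b)
    for k,(c,st) in keys(n,im,b).items(): print(n,k,c.round(1),"shift",(c-k0[k][0]).round(2),"pred in",(proj(n,(*ref[k],.038))-proj(n,(*ref[k],.046))).round(2))
    x0,y0,x1,y1=b; f=lambda q:cv2.resize(q[y0-45:y1+8,x0-30:x1+30],None,fx=3,fy=3,interpolation=2)
    cv2.imwrite(f"pics/{n}4c.png",np.hstack([f(i0),f(im)])[:600,:])
E
```

```text
[0.35832327 0.42160179 0.27269655] [ 0.32631441  0.06074535 -0.66656973] 14.225
top yellow [281.1 207.2] shift [0.35 0.6 ] pred in [0.4  0.57]
top green [306.1 207.5] shift [0.1  0.41] pred in [0.18 0.56]
top blue [305.6 232.5] shift [0.11 0.27] pred in [0.18 0.34]
top red [280. 232.] shift [0.03 0.05] pred in [0.42 0.34]
side yellow [287.8 191.4] shift [0.1  1.16] pred in [0.25 2.16]
side green [310.3 202.6] shift [0.29 1.83] pred in [0.09 2.12]
side blue [295.9 222.5] shift [0.03 1.52] pred in [0.2  2.03]
side red [272.9 209.3] shift [0. 0.] pred in [0.37 2.08]
```

View pics/top4c.png

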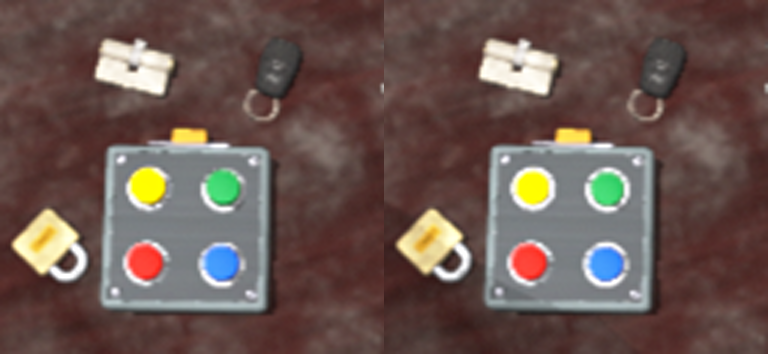

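View pics/side4c.png

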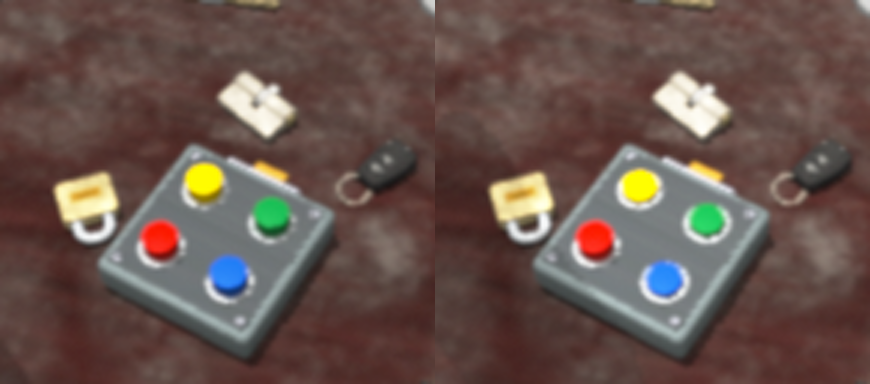

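```bash
python3 -c "
from workcell import bot
print(bot.job_done())"
```

```text
the job is handed in; nothing more can be done
None
```

I pushed the yellow, blue and green keys fully in, in that order, with the closed fingertips. The red key was left out. The arm then moved clear and I handed the job in at about 14.3 s of the 43 s allowed.

**Keys in:** at the end of each push the force was 10.0 N for yellow (tip at z = 33.2 mm), 9.9 N for blue (33.5 mm) and 8.8 N for green (34.1 mm). That is about 2 N for each mm below the 38 mm stop height, so each key was against its stop.

**Final pictures:**
- All three pressed keys look low in both views, and red did not move.
- The lock, padlock, cylinder and fob are where they were.
- In the side view the pressed keys moved 1.2 to 1.8 px, less than the predicted 2.1 px, with yellow the smallest. I put this down to the earlier blobs including part of the key's side wall. The top view (0.3–0.6 px) and the forces agree with all three being fully in.

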